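Seat the pink soap in its wooden holder and hold it up to the product camera

ROBOT

A 6-joint arm with a two-finger parallel gripper is mounted at the origin on the work surface. World frame = base frame: x ahead of the robot, y to its left, z up, the work surface at z = 0. Lengths are in m, angles in rad, forces in N, time in s.
With the tool pointing down it reaches from about 0.25 to 0.725 m from the base axis. Payload 4 kg.
Tool frame: the origin (TCP) lies on the centre line of the jaws, within the pads' length; the fingertips stand 22 mm ahead of it and the grasp point (between the pads) lies 3 mm ahead of it; z points along the fingers, y is the line along which they close (so a half turn about z gives the same grasp; the last joint's range is limited). The gripper opens to 85 mm and grips with 20 to 120 N. Pads are 22 mm wide; open, the fingers measure 114 mm over their backs; the gripper's body (76 mm by 85 mm) begins 54 mm behind the grasp point. The pads swing forward as they close: fully open they stand 13 mm farther back than shut.
Start: joints at [-1.203, 0.241, 0.005, 1.335, 0, 1.571], TCP at [0.18, -0.467, 0.253] pointing down, gripper open.
Joint ranges: [-2.72, 2.72], [-1.05, 1.87], [-1.09, 1.28], [-1.99, 2.15], [-1.42, 1.44], [-3.14, 3.14]. Speed limits (rad/s): [2.79, 2.79, 3.14, 3.14, 3.14, 3.14].

INTERFACE

Orientations are given as a unit quaternion [x, y, z, w].
In Python, from workcell import bot gives the robot as it stands.
- The arm moves only by the shell command python3 -m inch 'ROWS'. ROWS is JSON, one flat list of numbers, 7 for each row, row after row: the shift along the world's x, y, z in mm, then the turn, a rotation vector about the world's x, y, z in rad, then the opening in per cent of the stroke, from 0 (shut) to 100 (fully open). A call has 1 to 8 rows; each row is the pose to reach, as a shift and turn from the pose commanded when the call began; what a row does not reach only later rows make up. A row lasts 1/12 s, in which the tool goes at most 41.7 mm and 7.16 degrees, less where a joint would pass 70% of its speed; a pose out of reach is approached as far as the arm can. A call with a gripper value outside its range is refused whole. The fingers move at their own pace and stop on an object; the grip force is fixed at half the most. Time passes only in rows, so rows that repeat a pose let the fingers close. It gives the time, the measured TCP pose, the force, the opening and the grip force at its end, in the units of the state.
- bot.get_obs(): the state, without advancing time (a new reading comes with each control period).
- bot.camera(name): name is "scene" or "top"; returns the picture (384x512x3 uint8, blue, green, red); there is no depth.
- bot.camera_info(name): a dict with "intrinsics" (3x3 intrinsics, pixels), "camera_from_world" (4x4, takes a point from world to camera coordinates). Camera axes: x right, y down, z forward; pixel columns grow to the right and rows downward; lengths in m; the calibration is good to about 2 mm. A picture is of the moment at which its call begins. camera_info takes no time and is no camera call.
- bot.job_done(): hands the job in; it is judged then, once.
Trained networks look in the newest picture that a camera, given by its name, has taken for a name from the list of things; names that differ only in an ending like _2 or _b are one class to them, and where a whole thing is asked for, a point or a joint stands for the part that bears it (a point fixed in the world has none). Each returns a list of dicts, best first, with "confidence" (0 to 1); they miss things now and then, are a little off and sometimes report something else, mostly with a low value. They report only what shows in the picture. A call takes as long as a camera call. They do not tell look-alikes from the thing itself.
- bot.silhouettes(camera, target): "mask" (384x512 bool, what is visible of it) and "uv" ([column, row] in pixels, amid what is visible of it).
- bot.spot_point(camera, target): "uv" ([column, row] in pixels: a listed point, or the origin of a listed thing).
The state is a dict: "clock": time; "joint_pos": joint angles; "joint_vel": joint speeds; "tau": joint torques, N m; "eef_pos": TCP position; "tool_rot": TCP orientation; "ft_force": force on the tool from outside, world axes, zero at the start; "ft_torque": the same for the moment, N m; "grip_width": finger opening in m; "grasp_force": force on a finger pad.
Only numpy, scipy, OpenCV 4.12 (cv2) and the standard library are available. Lean on these libraries where they do the work, as an engineer would, in place of code of your own. Each camera call takes 0.05 s, during which the arm holds its last target. There are 200 camera calls.

TASK

Take the square pink soap bar from the dark curing board and set it fully down into the square recess of the wooden holder while the holder stands on the table. Then pick up the holder with the soap in it and hold it up, level, centred over the cork disc, at the height of the product camera's lens, with its brass plate squarely facing the camera; finish while still holding it there in the air. Leave the camera, the other soaps, the glass mug and the blue mould where they are.

Things in the scene. Friction and masses are not known exactly. Their poses are not given: they have to be found in the camera images.
- pink_soap: pink square soap bar with a small six-petal white flower on top, 42 x 42 mm, 40 mm high, about 80 g, edges bevelled by 3 mm, upright and loose on the curing board; origin at the centre of its underside, z up, x and y along its sides. It fits the holder's recess in any quarter turn
- green_soap: green square soap bar, 42 x 42 x 40 mm, on the same board, not to be moved; origin at the centre of its underside
- yellow_soap: round yellow soap, 48 mm across, 32 mm high, on the same board, not to be moved; origin at the centre of its underside
- board: dark wooden curing board, 300 x 90 mm, 8 mm thick, fixed; the three soaps stand in a row along its length 95 mm apart, in any order; origin at the centre of its underside, x along its length
- holder: brown wooden soap holder, a block 90 mm (x) by 60 mm (y) by 36 mm high, about 150 g, loose on the table; origin at the centre of its underside, z up. In the middle of its top is a square recess 44.5 mm wide with sides along x and y, 16 mm deep, so its floor is 20 mm above the origin and a seated soap stands 24 mm proud. The brass plate is on its +x end; the long +y and -y sides are plain and free for the fingers (60 mm apart)
- holder_mid (a point): middle of the holder block, 18 mm above the centre of its underside; axes as the holder
- plate (a point): centre of the brass plate (40 x 18 mm) on the holder's +x end, 45 mm from the holder's middle and 18 mm above its underside
- station: fixed photo station: white board 260 x 110 mm, 6 mm thick, with a cork disc 70 mm across (top 8 mm above the table); origin on the table under the centre of the disc. Its +x points from the disc to the camera's post, which stands 178 mm from the disc's centre and is 256 mm high
- lens (a point): centre of the camera's lens glass, 130 mm from the disc's centre on the station's +x side; the lens looks level along the station's -x, towards the space over the disc. The black camera is 80 mm wide and 50 mm high and sits on the post; its height, 140 to 200 mm above the table, differs each time
- focus (a point): point in the air straight above the disc's centre at the height of the lens, where the middle of the holder belongs; its axes are the station's: x towards the lens, z up
- mug: glass mug, 76 mm across, 85 mm high, not to be moved; origin at the centre of its underside, handle to its +y
- mould: small pale blue mould cup, 72 mm across, 36 mm high, not to be moved; origin at the centre of its underside
Things that resemble listed ones, but are neither listed nor needed, are in the scene too. Several things have the shape of the holder; the one meant has the colours described above.

How it is judged:
On the way:
1. the pink soap is fully down in the recess while the holder stands on the table, let go by the fingers (z of pink_soap in the frame of holder between 0.017 and 0.0225 m and distance between pink_soap and holder_mid below 0.006 m and height (world z) of holder below 0.005 m and angle between holder's own z axis and vertical below 0.05 rad and contact force between the fingers and pink_soap below 0.1 N), for 0.2 s.
At the end, for the whole second after the job is handed in: fingers still hold the holder, still and clear of the station: middle within 25 mm of the disc's axis and 20 mm of lens height, level within 0.12 rad, brass plate facing the lens within 0.17 rad, pink soap seated on the recess floor (within 2.5 mm) (z of pink_soap in the frame of holder between 0.017 and 0.0225 m and distance between pink_soap and holder_mid below 0.006 m and horizontal distance between holder_mid and focus below 0.025 m and z of holder_mid in the frame of focus between -0.02 and 0.02 m and horizontal distance between plate and lens below 0.125 m and angle between the x axis of holder and the x axis of station, either way round below 0.17 rad and angle between holder's own z axis and vertical below 0.12 rad and linear speed of holder below 0.02 m/s and contact force between the fingers and holder above 1 N and contact force between holder and station below 0.1 N); the arm keeps its last pose, push and grip.
It fails at once if another soap, the mug or the mould was moved more than 20 mm (distance of any of green_soap, yellow_soap, mug, mould from where it was at the start of the episode above 0.02 m).
It fails at once if the camera was shifted more than 8 mm (distance of lens from where it was at the start of the episode above 0.008 m).
It also fails if it takes over 64 s, if anything falls off the work surface, if the arm or the gripper's body presses on something with over 40 N, if the wrist force passes 120 N, or if a joint passes its speed limit or range.

## Working session

There is one attempt and no reset: what is moved stays moved. The work goes in short steps, Python scripts to look and compute and a shell command to move; the robot and the scene stay as the last step left them, time stands still between calls to the robot, and variables do not carry over. Pictures are saved under pics/ and viewed, at most 10 in all, crops included, and the job is handed in when it is done.

```bash
mkdir -p pics; ls; python3 - <<'E'
from workcell import bot
import cv2,numpy as np
for c in("scene","top"):
    cv2.imwrite(f"pics/{c}0.png",bot.camera(c)); i=bot.camera_info(c); print(c,np.round(i["intrinsics"],1).tolist(),np.round(i["camera_from_world"],3).tolist())
    for n in("pink_soap","green_soap","yellow_soap","holder","holder_mid","plate","station","lens","focus","mug","mould","board"):
        print(n,[(np.round(d["uv"]).tolist(),round(d["confidence"],2)) for d in bot.spot_point(c,n)])
E
```

```text
pics
scene [[424.1, 0.0, 263.1], [0.0, 424.1, 186.3], [0.0, 0.0, 1.0]] [[-0.873, 0.487, -0.003, 0.517], [0.387, 0.69, -0.611, -0.104], [-0.296, -0.535, -0.792, 1.433], [0.0, 0.0, 0.0, 1.0]]
pink_soap [([210.0, 167.0], 0.63), ([214.0, 220.0], 0.5)]
green_soap [([257.0, 142.0], 0.75)]
yellow_soap [([235.0, 156.0], 0.48)]
holder [([278.0, 198.0], 0.86), ([316.0, 169.0], 0.72), ([370.0, 260.0], 0.65)]
holder_mid [([315.0, 168.0], 0.92), ([277.0, 191.0], 0.68), ([365.0, 257.0], 0.6)]
plate [([367.0, 244.0], 0.78), ([268.0, 200.0], 0.76), ([311.0, 180.0], 0.71)]
station [([302.0, 277.0], 0.94)]
lens [([299.0, 297.0], 0.86)]
focus [([256.0, 138.0], 0.56)]
mug [([215.0, 220.0], 0.7)]
mould [([227.0, 129.0], 0.52)]
board [([236.0, 156.0], 0.65)]
top [[388.6, 0.0, 257.2], [0.0, 388.6, 199.3], [0.0, 0.0, 1.0]] [[0.026, -1.0, 0.012, -0.109], [-0.99, -0.027, -0.136, 0.553], [0.137, -0.008, -0.991, 1.016], [0.0, 0.0, 0.0, 1.0]]
pink_soap [([331.0, 176.0], 0.57), ([254.0, 222.0], 0.24)]
green_soap [([334.0, 244.0], 0.85), ([245.0, 206.0], 0.36)]
yellow_soap [([327.0, 210.0], 0.6)]
holder [([263.0, 282.0], 0.98), ([137.0, 253.0], 0.94), ([252.0, 221.0], 0.69)]
holder_mid [([250.0, 220.0], 0.89), ([135.0, 254.0], 0.87), ([263.0, 280.0], 0.81)]
plate [([246.0, 209.0], 0.72), ([152.0, 266.0], 0.6), ([249.0, 267.0], 0.56)]
station [([158.0, 194.0], 0.76)]
lens [([98.0, 142.0], 0.68), ([157.0, 194.0], 0.64)]
focus []
mug [([259.0, 149.0], 0.69)]
mould [([377.0, 222.0], 0.9), ([263.0, 148.0], 0.55)]
board [([330.0, 209.0], 0.57)]
```

```bash
python3 - <<'E'
import cv2
for c in("scene","top"):
    im=cv2.imread(f"pics/{c}0.png"); cv2.imwrite(f"pics/{c}0b.png",cv2.resize(im,(800,600),interpolation=cv2.INTER_CUBIC))
E
```

```text
(no output)
```

View pics/scene0b.png

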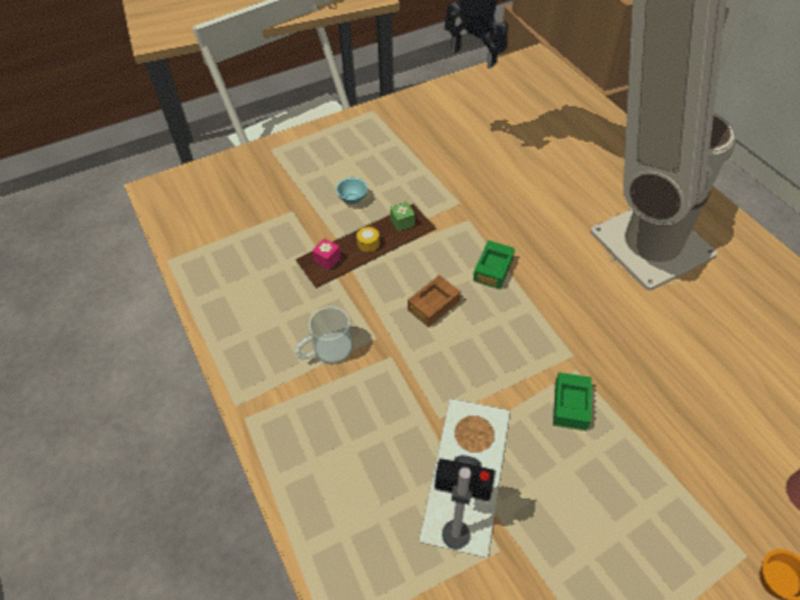

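View pics/top0b.png

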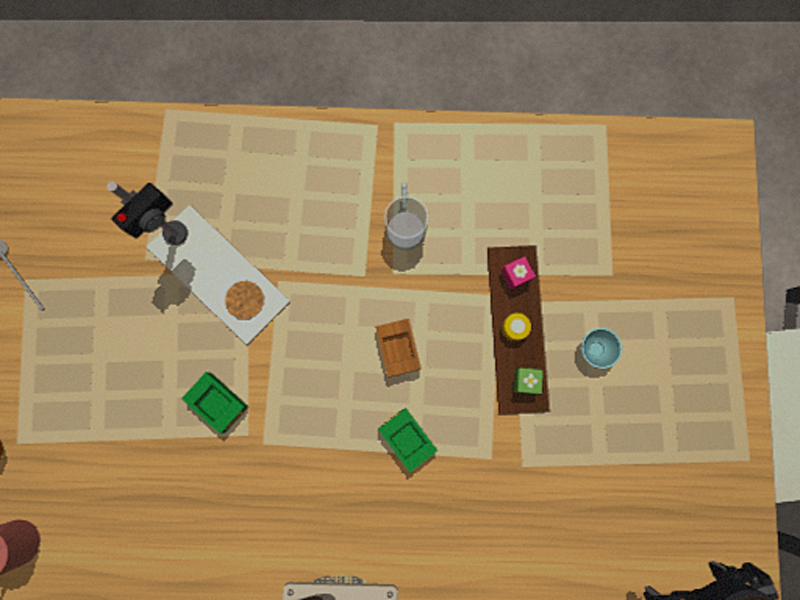

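The scene picture shows the pink soap at the far end of the dark board (scene 326,252; top 518,271 in 800-px scale). The brown holder stands between two green look-alikes (top 398,348), the disc is at top (245,300), and the camera post is up and to the left of it. Next I fit the poses by silhouette.

```bash
cat > h.py <<'E'
from workcell import bot
import cv2,numpy as np
from scipy.optimize import minimize
CI={c:(np.array(bot.camera_info(c)["intrinsics"]),np.array(bot.camera_info(c)["camera_from_world"])) for c in("scene","top")}
def proj(c,P):
    K,T=CI[c]; p=np.atleast_2d(P)@T[:3,:3].T+T[:3,3]; q=p@K.T; return q[:,:2]/q[:,2:]
def ray(c,uv,z):
    K,T=CI[c]; d=T[:3,:3].T@np.linalg.inv(K)@[uv[0],uv[1],1]; o=-T[:3,:3].T@T[:3,3]; return o+d*(z-o[2])/d[2]
def hull(c,P,S=8):
    m=np.zeros((384*S,512*S),np.uint8); q=cv2.convexHull(((proj(c,P)+.5)*S).astype(np.float32)).astype(np.int32)
    cv2.fillConvexPoly(m,q,255); return cv2.resize(m,(512,384),interpolation=cv2.INTER_AREA)/255.
def box(x,y,yaw,z,sx,sy,h,b=0):
    c,s=np.cos(yaw),np.sin(yaw); P=[]
    for dz,i in((0,b),(b,0),(h-b,0),(h,b)):
        for a in(-1,1):
            for e in(-1,1):
                for u,v in ((a*(sx/2-i),e*(sy/2-i)),):
                    P.append((x+c*u-s*v,y+s*u+c*v,z+dz))
    return np.array(P)
def fit(masks,x0,mk):
    f=lambda p:sum(np.abs(hull(c,mk(p))-m).sum()/m.sum() for c,m in masks.items())
    best=None
    for y in x0[2]:
        r=minimize(f,[x0[0],x0[1],y],method="Nelder-Mead",options=dict(initial_simplex=np.array([x0[0],x0[1],y])+np.array([[0,0,0],[.008,0,0],[0,.008,0],[0,0,.2]]),maxiter=120,xatol=1e-4,fatol=1e-4))
        if best is None or r.fun<best.fun: best=r
    return best
def mask(c,name,near):
    L=[d for d in bot.silhouettes(c,name) if np.hypot(*(np.array(d["uv"])-near))<14]
    return L[0]["mask"].astype(float) if L else None
E
python3 - <<'E'
from h import *
im={c:bot.camera(c) for c in CI}
pm={"scene":mask("scene","pink_soap",(208,162)),"top":mask("top","pink_soap",(331,174))}
hm={"scene":mask("scene","holder",(278,193)),"top":mask("top","holder",(254,222))}
for n,m,f in(("pink",pm,lambda p:box(*p,.008,.042,.042,.04,.003)),("holder",hm,lambda p:box(*p,0,.09,.06,.036))):
    m={c:v for c,v in m.items() if v is not None}
    for sub in (m,)+tuple({c:v} for c,v in m.items()):
        g=ray("top",(331,174) if n=="pink" else (254,222),.03)
        r=fit(sub,(g[0],g[1],(0.,.5,1.) if n=="pink" else (0,.3,-.3)),f); print(n,list(sub),np.round(r.x,4),round(r.fun,3),[int(v.sum()) for v in sub.values()])
st={c:bot.silhouettes(c,"station")[0]["mask"] for c in CI}
D=[]
for c in CI:
    hsv=cv2.cvtColor(im[c],cv2.COLOR_BGR2HSV)
    near=(303,277) if c=="scene" else (157,192)
    yy,xx=np.mgrid[:384,:512]; k=(np.hypot(xx-near[0],yy-near[1])<18)&(hsv[...,1]>70)&(hsv[...,2]>60)
    n,l,s,ce=cv2.connectedComponentsWithStats(k.astype(np.uint8)); i=1+np.argmax(s[1:,4]); print(c,"disc",ce[i],s[i]); d=ray(c,ce[i],.008); D.append(d); print(d)
    w=(hsv[...,1]<45)&(hsv[...,2]>140)&(np.hypot(xx-near[0],yy-near[1])<110); n,l,s,ce=cv2.connectedComponentsWithStats(w.astype(np.uint8)); 
    i=1+np.argmax(s[1:,4]); q=cv2.boxPoints(cv2.minAreaRect(np.argwhere(l==i)[:,::-1].astype(np.float32))); print("board corners",[np.round(ray(c,v,.006)[:2],3).tolist() for v in q])
for n in("lens",):
    for c in CI: print(c,[(np.round(d["uv"],1),round(d["confidence"],2)) for d in bot.spot_point(c,n)])
for n in("plate",):
    for c in CI: print(c,[(np.round(ray(c,d["uv"],.018)[:2],3),round(d["confidence"],2)) for d in bot.spot_point(c,n)])
for c,u in(("scene",(278,193)),("top",(254,222))):
    a=im[c][u[1]-25:u[1]+25,u[0]-33:u[0]+33]; cv2.imwrite(f"pics/hold_{c}.png",cv2.resize(a,(396,300),interpolation=cv2.INTER_CUBIC))
cv2.imwrite("pics/hold.png",np.hstack([cv2.imread("pics/hold_scene.png"),cv2.imread("pics/hold_top.png")]))
E
```

```text
pink ['scene', 'top'] [ 0.6319 -0.2952  0.4978] 0.335 [220, 269]
pink ['scene'] [ 0.6307 -0.2908  0.4832] 0.159 [220]
pink ['top'] [ 0.6316 -0.2965  0.5311] 0.108 [269]
holder ['scene', 'top'] [ 0.4931 -0.0872  0.2988] 0.202 [642, 702]
holder ['scene'] [ 0.4942 -0.0834  0.2804] 0.074 [642]
holder ['top'] [ 0.4929 -0.0888  0.2862] 0.077 [702]
scene disc [303.15502183 277.1419214 ] [291 266  25  23 458]
[0.57511953 0.19246062 0.008     ]
board corners [[0.751, 0.305], [0.575, 0.11], [0.489, 0.191], [0.674, 0.372]]
top disc [156.01886792 191.55555556] [144 180  25  24 477]
[0.57371831 0.18891328 0.008     ]
board corners [[0.664, 0.372], [0.749, 0.301], [0.575, 0.108], [0.493, 0.18]]
scene [(array([297.6, 292.7]), 0.59)]
top [(array([ 99.5, 143.4]), 0.7)]
scene [(array([ 0.535, -0.076]), 0.83), (array([0.366, 0.198]), 0.83), (array([ 0.367, -0.086]), 0.65), (array([ 0.523, -0.408]), 0.35)]
top [(array([0.366, 0.181]), 0.84), (array([ 0.529, -0.069]), 0.7), (array([ 0.376, -0.082]), 0.61)]
```

View pics/hold.png

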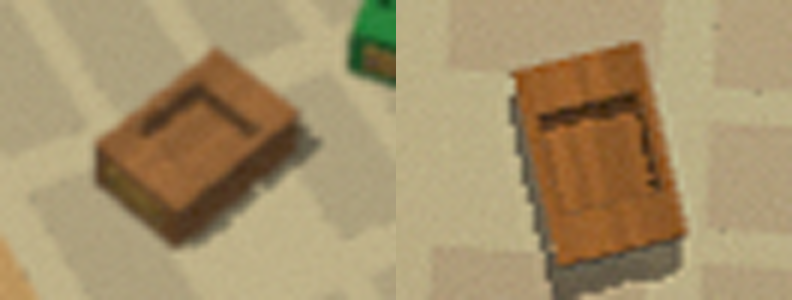

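The brass plate shows on the holder's lower-left end in the scene crop (the world +x side), so the holder's yaw is about +0.285. Next I work out the lens height and the tool yaw.

```bash
python3 - <<'E'
from h import *
from scipy.spatial.transform import Rotation as R
o=bot.get_obs(); m=R.from_quat(o["tool_rot"]).as_matrix(); print(np.round(m,3).tolist(),o["eef_pos"],o["grip_width"])
d=np.array([.669,.743])
for c,u,D in(("scene",(298.3,294.8),(.5751,.1925)),("top",(98.8,142.7),(.5737,.1889))):
    for z in np.arange(.14,.205,.01):
        print(c,round(z,2),np.round(proj(c,[*(np.array(D)+.13*d),z])[0]-u,1))
for n,u,z in(("yellow",(330,208),.04),("green",(339,243),.048),("pink",(331,174),.048)): print(n,ray("top",u,z))
E
```

```text
[[0.933, 0.36, -0.0], [0.36, -0.933, 0.0], [-0.0, -0.0, -1.0]] [ 0.17978799 -0.46655135  0.25330731] 0.08556122938062576
scene 0.14 [-0.4  8. ]
scene 0.15 [-0.1  6.2]
scene 0.16 [0.2 4.5]
scene 0.17 [0.4 2.7]
scene 0.18 [0.7 0.9]
scene 0.19 [ 1. -1.]
scene 0.2 [ 1.3 -2.9]
top 0.14 [7.3 4.9]
top 0.15 [5.8 3.8]
top 0.16 [4.3 2.7]
top 0.17 [2.7 1.6]
top 0.18 [1.1 0.4]
top 0.19 [-0.6 -0.8]
top 0.2 [-2.3 -2. ]
yellow [ 0.53700708 -0.2912518   0.04      ]
green [ 0.44321224 -0.31364106  0.048     ]
pink [ 0.62915672 -0.29234943  0.048     ]
```

```bash
python3 -m inch '[226,86,0,0,0,0.07,90, 226,86,0,0,0,0.07,90, 226,86,0,0,0,0.07,90, 226,86,0,0,0,0.07,90, 226,86,0,0,0,0.07,90, 226,86,0,0,0,0.07,90, 226,86,0,0,0,0.07,90, 226,86,0,0,0,0.07,90]'
python3 -m inch '[225,87,-100,0,0,0.07,90, 225,87,-100,0,0,0.07,90, 225,87,-100,0,0,0.07,90, 225,87,-100,0,0,0.07,90, 225,87,-100,0,0,0.07,90, 225,87,-100,0,0,0.07,90, 225,87,-100,0,0,0.07,90, 225,87,-100,0,0,0.07,90]'
```

```text
clock: 2.57
eef_pos: [0.4074, -0.3795, 0.2528]
tool_rot: [0.976, 0.219, -0.0, -0.0]
ft_force: [-0.8, 0.7, -0.2]
grip_width: 0.077
grasp_force: 0.0
clock: 3.23
eef_pos: [0.6311, -0.2923, 0.1498]
tool_rot: [0.968, 0.252, -0.002, -0.002]
ft_force: [-0.3, 0.5, -0.7]
grip_width: 0.0766
grasp_force: 0.0
```

```bash
python3 -m inch '[0,-1,-40,0,0,0,90, 0,-1,-70,0,0,0,90, 0,-1,-90,0,0,0,90, 0,-1,-105,0,0,0,90, 0,-1,-105,0,0,0,90, 0,-1,-105,0,0,0,90]'
python3 - <<'E'
from h import *
t=[cv2.resize(bot.camera(c)[y-50:y+50,x-65:x+65],(400,308),interpolation=cv2.INTER_CUBIC) for c,x,y in(("scene",208,162),("top",331,174))]
cv2.imwrite("pics/pre.png",np.hstack(t))
E
```

```text
clock: 3.73
eef_pos: [0.6288, -0.2962, 0.0487]
tool_rot: [0.968, 0.25, -0.001, -0.0]
ft_force: [-1.0, -0.5, 0.6]
grip_width: 0.077
grasp_force: 0.0
```

View pics/pre.png

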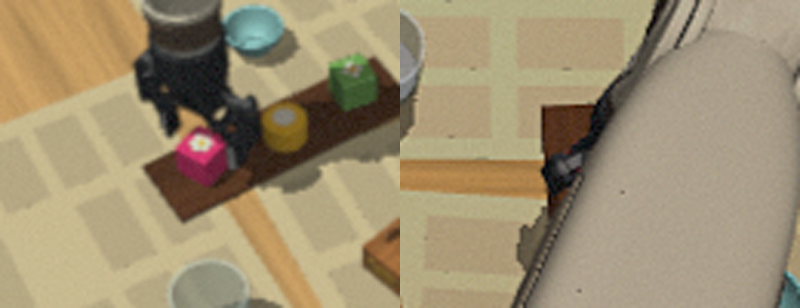

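```bash
python3 - <<'E'
from h import *
from scipy.spatial.transform import Rotation as R
o=bot.get_obs(); m=R.from_quat(o["tool_rot"]).as_matrix();p=o["eef_pos"];print(p,m[:,1],m[:,2])
im=bot.camera("scene")
S=6;a=cv2.resize(im[125:195,160:260],None,fx=S,fy=S,interpolation=cv2.INTER_CUBIC)
for z,col in((.013,(255,0,0)),(.022,(0,255,0))):
  for s in(-1,1):
    for w in(-.011,.011):
      q=proj("scene",p+m[:,1]*s*.0385+m[:,0]*w+m[:,2]*z)[0]; cv2.circle(a,tuple(int(v) for v in (q-[160,125]+.5)*S),3,col,-1)
P=proj("scene",box(.631,-.2925,.51,.008,.042,.042,.04))
for q in P: cv2.circle(a,tuple(int(v) for v in (q-[160,125]+.5)*S),3,(0,255,255),-1)
cv2.imwrite("pics/ov.png",a)
E
```

```text
[ 0.6310212  -0.29628328  0.05087193] [ 0.48475877 -0.87464314  0.00288311] [ 0.0029239  -0.00167578 -0.99999432]
```

View pics/ov.png

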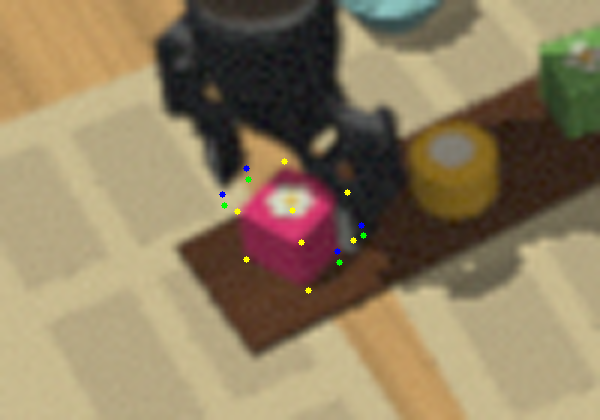

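```bash
python3 -m inch '[0,0,-3,0,0,0,90, 0,0,-3,0,0,0,0, 0,0,-3,0,0,0,0, 0,0,-3,0,0,0,0, 0,0,-3,0,0,0,0, 0,0,-3,0,0,0,0, 0,0,-3,0,0,0,0, 0,0,-3,0,0,0,0]'
python3 -m inch '[0,0,0,0,0,0,0, 0,0,0,0,0,0,0, 0,0,0,0,0,0,0, 0,0,0,0,0,0,0, 0,0,0,0,0,0,0, 0,0,0,0,0,0,0]'
python3 - <<'E'
from h import *
print(np.mean([bot.get_obs()["eef_pos"] for _ in range(1)],0))
for i in range(4):
    bot.camera("scene"); print(bot.get_obs()["eef_pos"],bot.get_obs()["grip_width"])
E
```

```text
clock: 4.55
eef_pos: [0.6314, -0.2947, 0.0461]
tool_rot: [0.968, 0.251, 0.001, 0.0]
ft_force: [-0.0, 0.2, 5.2]
grip_width: 0.041
grasp_force: 62.2
clock: 5.05
eef_pos: [0.6314, -0.2947, 0.0461]
tool_rot: [0.968, 0.251, 0.001, 0.0]
ft_force: [-0.1, 0.8, 5.6]
grip_width: 0.041
grasp_force: 62.3
[ 0.63137188 -0.29466743  0.04609148]
[ 0.63137113 -0.29467637  0.04609295] 0.040715559497946266
[ 0.63134195 -0.29466065  0.04604092] 0.04091649489561984
[ 0.63137894 -0.29468451  0.04609583] 0.04067460430527529
[ 0.63137545 -0.29466004  0.04608167] 0.040951716917058165
```

```bash
python3 -m inch '[0,0,40,0,0,0,0, 0,0,80,0,0,0,0, 0,0,110,0,0,0,0, -35,52,110,0,0,-0.06,0, -70,105,110,0,0,-0.12,0, -105,157,110,0,0,-0.18,0, -138,209,110,0,0,-0.221,0, -138,209,110,0,0,-0.221,0]'
python3 -m inch '[0,0,0,0,0,0,0, 0,0,0,0,0,0,0, 0,0,-40,0,0,0,0, 0,0,-60,0,0,0,0, 0,0,-60,0,0,0,0, 0,0,-60,0,0,0,0, 0,0,-60,0,0,0,0]'
python3 - <<'E'
from h import *
t=[cv2.resize(bot.camera(c)[y-50:y+50,x-65:x+65],(400,308),interpolation=cv2.INTER_CUBIC) for c,x,y in(("scene",278,193),("top",254,220))]
cv2.imwrite("pics/over.png",np.hstack(t)); print(bot.get_obs()["eef_pos"],bot.get_obs()["ft_force"])
E
```

```text
clock: 5.92
eef_pos: [0.5135, -0.1194, 0.1542]
tool_rot: [0.99, 0.142, -0.001, -0.0]
ft_force: [0.1, 0.9, -1.0]
grip_width: 0.0409
grasp_force: 61.6
clock: 6.5
eef_pos: [0.5171, -0.1217, 0.0961]
tool_rot: [0.99, 0.142, 0.001, 0.0]
ft_force: [1.4, -0.8, -0.6]
grip_width: 0.0406
grasp_force: 61.7
[ 0.51744721 -0.1216464   0.09687869] [ 0.39002444 -0.25394693 -0.05043433]
```

View pics/over.png

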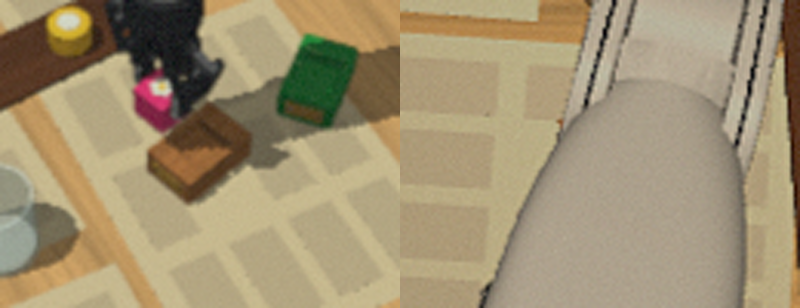

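```bash
python3 -m inch '[0,0,15,0,0,0,0, -12,17,15,0,0,0,0, -24,35,15,0,0,0,0, -24,35,15,0,0,0,0, -24,35,15,0,0,0,0, -24,35,15,0,0,0,0]'
cat > chk.py <<'E'
from h import *
from scipy.spatial.transform import Rotation as R
im=bot.camera("scene"); o=bot.get_obs(); p=o["eef_pos"]; m=R.from_quat(o["tool_rot"]).as_matrix(); ya=np.arctan2(m[1,1],m[0,1]); print(np.round(p,4),"tool y ang",ya,"yaw",ya+np.pi/2)
hsv=cv2.cvtColor(im,cv2.COLOR_BGR2HSV); b=proj("scene",[p[0],p[1],p[2]-.018])[0]; yy,xx=np.mgrid[:384,:512]; near=np.hypot(xx-b[0],yy-b[1])<40
pk=near&(hsv[...,0]>155)&(hsv[...,1]>90); bad=near&(hsv[...,2]<70)  # pink; dark gripper
# left/lower silhouette extents, which the fingers do not hide
def hl(P): return hull("scene",P)
def cost(q,yaw=ya+np.pi/2):
    h=hl(box(q[0],q[1],yaw,p[2]-.0381,.042,.042,.04,.003)); pkf=cv2.morphologyEx(pk.astype(np.uint8),cv2.MORPH_CLOSE,np.ones((5,5))).astype(float)
    return (np.abs(h-pkf)*(~bad|(pkf>0))).sum()
best=min((minimize(cost,[p[0]+dx,p[1]+dy],method="Nelder-Mead",options=dict(initial_simplex=[[p[0]+dx,p[1]+dy],[p[0]+dx+.006,p[1]+dy],[p[0]+dx,p[1]+dy+.006]])) for dx,dy in((0,0),(.004,.004),(-.003,.005))),key=lambda r:r.fun)
print("soap scene",best.x,best.fun,"minus tcp",best.x-p[:2],pk.sum())
L=bot.silhouettes("scene","holder"); 
for d in L:
    if abs(d["uv"][0]-278)<15 and abs(d["uv"][1]-197)<18:
        M=d["mask"].astype(float); f=lambda q:(np.abs(hl(box(q[0],q[1],q[2],0,.09,.06,.036))-M)*(~((pk|bad)&(yy<195)))).sum()
        r=minimize(f,[.4942,-.0834,.285],method="Nelder-Mead",options=dict(initial_simplex=[[.4942,-.0834,.285],[.498,-.0834,.285],[.4942,-.079,.285],[.4942,-.0834,.35]])); print("holder",r.x,r.fun)
cv2.imwrite("pics/now.png",cv2.resize(im[150:240,210:330],(800,600),interpolation=cv2.INTER_CUBIC))
E
python3 chk.py
```

```text
clock: 7.1
eef_pos: [0.4931, -0.0863, 0.1115]
tool_rot: [0.99, 0.143, 0.001, 0.001]
ft_force: [1.1, 0.1, -0.5]
grip_width: 0.0409
grasp_force: 61.8
[ 0.4931 -0.0864  0.1113] tool y ang -1.284315003443449 yaw 0.2864813233514476
soap scene [ 0.49207759 -0.08602132] 75.21960784313725 minus tcp [-0.00098774  0.00042211] 178
holder [ 0.49384942 -0.0842101   0.27989011] 41.27843137254902
```

View pics/now.png

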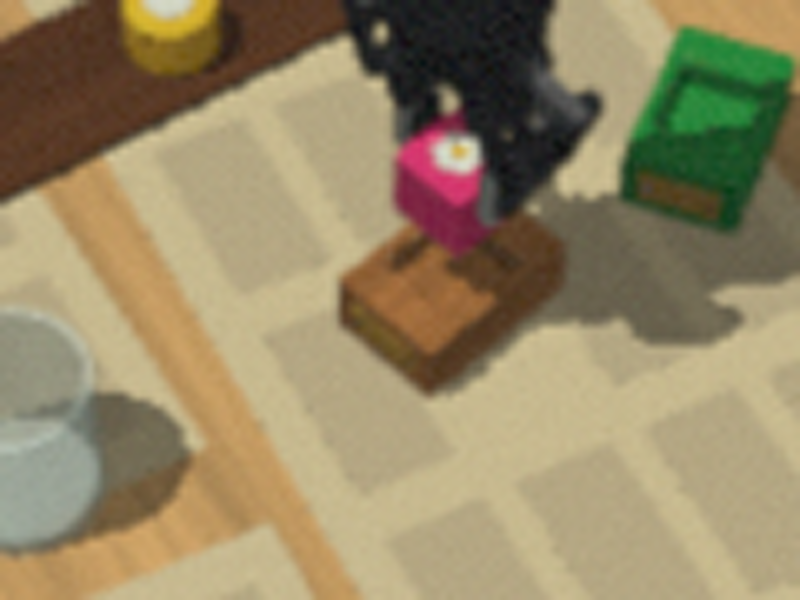

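```bash
python3 -m inch '[0,-1,-20,0,0,0,0, 0,-1,-34,0,0,0,0, 0,-1,-38,0,0,0,0, 0,-1,-38,0,0,0,0]'
python3 -m inch '[0,0,-2,0,0,0,0, 0,0,-4,0,0,0,0, 0,0,-4,0,0,0,0]'
python3 - <<'E'
from h import *
im=bot.camera("scene"); cv2.imwrite("pics/now2.png",cv2.resize(im[160:220,240:320],(800,600),interpolation=cv2.INTER_CUBIC))
E
```

```text
clock: 7.53
eef_pos: [0.4922, -0.0873, 0.0718]
tool_rot: [0.99, 0.143, -0.0, -0.0]
ft_force: [-0.0, 0.9, -0.3]
grip_width: 0.0408
grasp_force: 61.9
clock: 7.78
eef_pos: [0.4925, -0.0871, 0.0687]
tool_rot: [0.99, 0.143, 0.001, 0.0]
ft_force: [0.4, -0.6, -1.7]
grip_width: 0.0408
grasp_force: 61.8
```

View pics/now2.png

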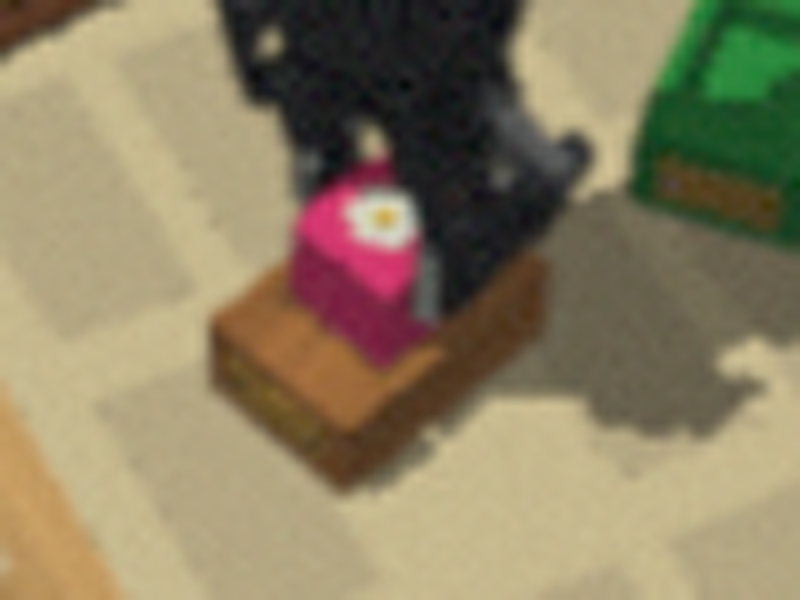

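The soap's lower edge is inside the recess (about 380,360 in the crop) and there is no contact force, so I continue down.

```bash
python3 -m inch '[0,0,-3,0,0,0,0, 0,0,-6,0,0,0,0, 0,0,-8,0,0,0,0, 0,0,-9,0,0,0,0, 0,0,-9,0,0,0,0]'
```

```text
clock: 8.25
eef_pos: [0.4918, -0.0868, 0.0591]
tool_rot: [0.99, 0.143, -0.0, -0.0]
ft_force: [1.8, 0.2, -2.0]
grip_width: 0.0411
grasp_force: 61.8
```

```bash
python3 -m inch '[0,0,0,0,0,0,60, 0,0,0,0,0,0,60, 0,0,0,0,0,0,90, 0,0,0,0,0,0,90, 0,0,0,0,0,0,90, 0,0,20,0,0,0,90, 0,0,55,0,0,0,90, 0,0,90,0,0,0,90]'
python3 -m inch '[-40,0,20,0,0,0,90, -80,0,20,0,0,0,90, -120,0,20,0,0,0,90, -120,0,20,0,0,0,90]'
python3 - <<'E'
from h import *
t=[cv2.resize(bot.camera(c)[y-30:y+30,x-39:x+39],(400,308),interpolation=cv2.INTER_CUBIC) for c,x,y in(("scene",278,193),("top",254,220))]
cv2.imwrite("pics/seat.png",np.hstack(t))
for c,n in(("scene",(278,193)),("top",(254,222))):
    m=mask(c,"holder",n); k=mask(c,"pink_soap",n)
    if m is not None: r=fit({c:m if k is None else m},(.4929,-.087,(.28,)),lambda p:np.vstack([box(*p,0,.09,.06,.036)]+([] if k is None else [box(*p,.02,.042,.042,.04,.003)])) if 0 else box(*p,0,.09,.06,.036)); print(c,r.x,r.fun)
    if k is not None: r=fit({c:k},(.4929,-.087,(.28,)),lambda p:box(*p,.036,.042,.042,.024)); print(c,"soap",r.x,r.fun)
E
```

```text
clock: 8.92
eef_pos: [0.4902, -0.0866, 0.1491]
tool_rot: [0.99, 0.143, -0.002, -0.001]
ft_force: [1.5, -0.1, -0.1]
grip_width: 0.0772
grasp_force: 0.0
clock: 9.25
eef_pos: [0.361, -0.0852, 0.1671]
tool_rot: [0.99, 0.142, -0.006, -0.002]
ft_force: [-2.6, 0.4, -1.2]
grip_width: 0.077
grasp_force: 0.0
scene [ 0.49409015 -0.08331588  0.28065208] 0.7618675091519984
scene soap [ 0.49304009 -0.08140673  0.25582506] 0.09604547701433515
top [ 0.4923493  -0.08786014  0.27420673] 0.6590179175118323
top soap [ 0.49087582 -0.08969828  0.28247042] 0.0964376590330789
```

View pics/seat.png

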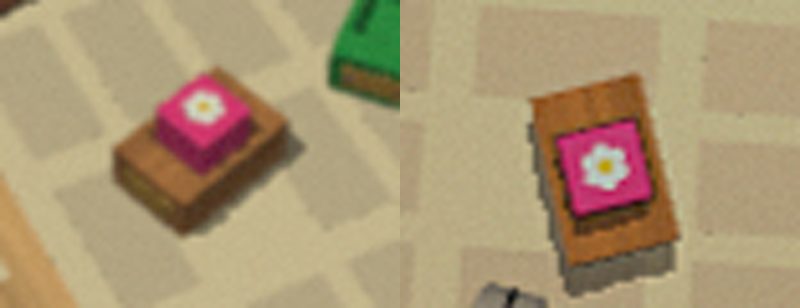

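The soap sits square in the recess in both views: scene (203,115) and top (605,165) in the crop. Now I grasp the holder.

```bash
python3 -m inch '[40,0,0,0,0,0,100, 80,-1,0,0,0,0,100, 115,-2,0,0,0,0,100, 131,-2,0,0,0,0,100, 131,-2,-20,0,0,0,100, 131,-2,-50,0,0,0,100, 131,-2,-70,0,0,0,100, 131,-2,-70,0,0,0,100]'
python3 -m inch '[0,0,0,0,0,0,100, 0,0,0,0,0,0,100]'
```

```text
clock: 10.22
eef_pos: [0.5006, -0.0881, 0.0944]
tool_rot: [0.99, 0.143, -0.004, -0.001]
ft_force: [-0.9, 0.3, 0.5]
grip_width: 0.0851
grasp_force: 0.0
clock: 10.38
eef_pos: [0.5041, -0.0889, 0.1001]
tool_rot: [0.99, 0.143, 0.001, 0.0]
ft_force: [0.2, -0.2, 1.0]
grip_width: 0.0855
grasp_force: 0.0
```

```bash
python3 -m inch '[-12,2,0,0,0,0,100, -12,2,0,0,0,0,100, -12,2,-30,0,0,0,100, -12,2,-55,0,0,0,100, -12,2,-68,0,0,0,100, -12,2,-68,0,0,0,100, -12,2,-68,0,0,0,100, -12,2,-68,0,0,0,100]'
```

```text
clock: 11.05
eef_pos: [0.4925, -0.0872, 0.033]
tool_rot: [0.99, 0.143, 0.002, 0.001]
ft_force: [0.4, -0.1, 0.6]
grip_width: 0.0855
grasp_force: 0.0
```

```bash
python3 -m inch '[0,0,-6,0,0,0,100, 0,0,-6,0,0,0,0, 0,0,-6,0,0,0,0, 0,0,-6,0,0,0,0, 0,0,-6,0,0,0,0, 0,0,-6,0,0,0,0, 0,0,-6,0,0,0,0, 0,0,-6,0,0,0,0]'
python3 -m inch '[0,0,0,0,0,0,0, 0,0,0,0,0,0,0, 0,0,20,0,0,0,0, 0,0,40,0,0,0,0, 0,0,40,0,0,0,0, 0,0,40,0,0,0,0, 0,0,40,0,0,0,0]'
```

```text
clock: 11.72
eef_pos: [0.4914, -0.0869, 0.0262]
tool_rot: [0.99, 0.143, 0.001, 0.0]
ft_force: [-0.7, -0.2, 5.5]
grip_width: 0.0591
grasp_force: 65.6
clock: 12.3
eef_pos: [0.49, -0.0867, 0.0643]
tool_rot: [0.99, 0.143, -0.001, -0.0]
ft_force: [1.0, 0.0, -3.6]
grip_width: 0.0589
grasp_force: 65.9
```

```bash
python3 -m inch '[0,0,30,0,0,0,0, 0,0,60,0,0,0,0, 0,0,90,0,0,0,0, 0,0,120,0,0,0.05,0, 0,0,128,0,0,0.1,0, 0,15,128,0,0,0.2,0, 8,40,128,0,0,0.3,0, 16,65,128,0,0,0.36,0]'
python3 -m inch '[8,30,0,0,0,0.08,0, 16,60,0,0,0,0.15,0, 24,90,0,0,0,0.191,0, 32,120,0,0,0,0.191,0, 40,150,0,0,0,0.191,0, 50,175,0,0,0,0.191,0, 50,175,0,0,0,0.191,0, 50,175,0,0,0,0.191,0]'
python3 -m inch '[0,0,0,0,0,0,0, 0,0,0,0,0,0,0, 0,0,0,0,0,0,0, 0,0,0,0,0,0,0]'
```

```text
clock: 12.97
eef_pos: [0.5059, -0.0217, 0.1918]
tool_rot: [0.948, 0.319, -0.001, -0.0]
ft_force: [0.7, -0.2, -3.1]
grip_width: 0.0589
grasp_force: 66.5
clock: 13.63
eef_pos: [0.556, 0.1544, 0.1908]
tool_rot: [0.913, 0.408, -0.002, -0.0]
ft_force: [-0.2, -0.6, -3.1]
grip_width: 0.0591
grasp_force: 66.5
clock: 13.97
eef_pos: [0.5566, 0.1521, 0.1932]
tool_rot: [0.914, 0.406, -0.0, 0.0]
ft_force: [0.0, -0.1, -3.1]
grip_width: 0.0584
grasp_force: 66.5
```

```bash
python3 -m inch '[9,19,0,0,0,0,0, 18,38,0,0,0,0,0, 18,38,0,0,0,0,0, 18,38,0,0,0,0,0, 18,38,0,0,0,0,0, 18,38,0,0,0,0,0]'
python3 - <<'E'
from h import *
im=bot.camera("scene"); o=bot.get_obs(); print(o["eef_pos"],o["clock"])
P=box(.5744,.1925,.838,.167,.09,.06,.036)
a=im[195:330,220:400].copy(); a=cv2.resize(a,(800,600),interpolation=cv2.INTER_CUBIC); s=800/180
for q in proj("scene",P): cv2.circle(a,tuple(int(v) for v in (q-[220,195]+.5)*s),3,(0,255,255),-1)
cv2.imwrite("pics/fin.png",a)
for n in("plate","lens","holder_mid"): print(n,[(np.round(d["uv"]).tolist(),round(d["confidence"],2)) for d in bot.spot_point("scene",n)])
E
```

```text
clock: 14.47
eef_pos: [0.5744, 0.1902, 0.1933]
tool_rot: [0.914, 0.406, -0.0, 0.0]
ft_force: [-0.3, -0.2, -2.8]
grip_width: 0.0587
grasp_force: 66.5
[0.57449841 0.19026326 0.19338628] 14.5167
plate [([365.0, 242.0], 0.61), ([307.0, 260.0], 0.59)]
lens [([295.0, 296.0], 0.81), ([308.0, 249.0], 0.55)]
holder_mid [([366.0, 258.0], 0.9), ([308.0, 245.0], 0.73)]
```

View pics/fin.png

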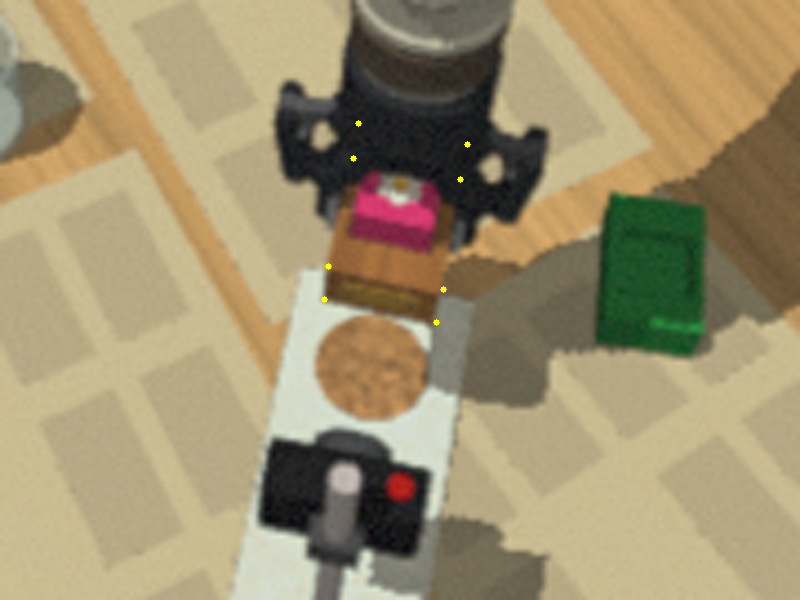

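The overlay matches the held holder to within a few pixels. The plate faces the camera at crop (375,298), and the soap is seated. I'm handing in.

```bash
python3 -c "
from workcell import bot
print(bot.job_done())"
```

```text
the job is handed in; nothing more can be done
None
```

The job is handed in with no verdict shown: by my measurements, the pink soap is seated in the holder, which is held level over the disc at about lens height (0.185 m), brass plate facing the camera.

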